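Find the lid that rocks and clip it down

ROBOT

A 6-joint arm with a two-finger parallel gripper is mounted at the origin on the work surface. World frame = base frame: x ahead of the robot, y to its left, z up, the work surface at z = 0. Lengths are in m, angles in degrees, forces in N, time in s.
With the tool pointing down it reaches from about 0.4 to 0.825 m from the base axis. Payload 7 kg.
Tool frame: the origin (TCP) lies midway between the tips of the shut fingers; the grasp point (between the pads) lies hold_point_z behind it (hold_point_z is the distance from the TCP to the grasp point, in m); z points along the fingers, y is the line along which they close (so a half turn about z gives the same grasp; the last joint's range is limited). The gripper opens to 88 mm and grips with 3 to 60 N. Pads are 19 mm wide; open, the fingers measure 130 mm over their backs; the gripper's body (78 mm by 193 mm) begins 47 mm behind the grasp point.
Start: joints at [-54.941, 20.546, 0.682, 0, -70.136, -16.507], TCP at [0.215, -0.64, 0.227] pointing down, gripper open.
Joint ranges: [-176.03, 176.03], [-82.01, 121.73], [-58.28, 71.71], [-173.87, 95.51], [-174.79, -0.11], [-173.66, 173.66]. Speed limits (degrees/s): [136.94, 136.94, 172.46, 180, 180, 180].

INTERFACE

Orientations are given as [roll, pitch, yaw] about the fixed x, y, z axes, in that order (R = Rz(yaw) Ry(pitch) Rx(roll)).
In Python, from plant import * gives the robot as it stands.
- The arm moves only by the tool step_arm, never from a script. Its argument "steps" is a list that holds one entry, the list of rows, each a list of 6 numbers: the shift along the tool's x, y, z scaled (see below), then the turn, a rotation vector about the tool's x, y, z scaled (see below). In form: [[[tx, ty, tz, wx, wy, wz], ...]]. A call has 1 to 20 rows; each row is the pose to reach, as a shift and turn from the pose commanded when the call began, along the tool's axes at that moment; what a row does not reach only later rows make up. The controller multiplies each number of a shift by 100 mm and each number of a turn by 0.5 rad. A row lasts 1/10 s, in which the tool goes at most 50 mm and 8.59 degrees, less where a joint would pass 70% of its speed; a pose out of reach is approached as far as the arm can. A call with a number of a shift or a turn outside -1 to 1 is refused whole. A call with a gripper value outside its range is refused whole. "jaw" is the closure in counts, from 0 (fully open) to 255 (shut), set as the call begins (left out, the last holds). The fingers move at their own pace and stop on an object; the grip force is fixed at half the most. Time passes only in rows, so rows that repeat a pose let the fingers close. It gives the time, the measured TCP pose, the force, the opening and the grip force at its end, in the units of the state.
- get_obs(): the state, without advancing time (a new reading comes with each control period).
- snapshot(name): name is "scene" or "side" or "wrist"; returns (picture, depth): 480x640x3 uint8, red, green, blue; 480x640 float32, m along the optical axis (not along the pixel's ray), 0 where there is no reading.
- calibration(name): a dict with "mtx" (3x3 intrinsics, pixels), "rvec" (rotation vector, rad) and "tvec" (3), from world to camera coordinates, as OpenCV has them. Camera axes: x right, y down, z forward; pixel columns grow to the right and rows downward; lengths in m; the calibration is good to about 2 mm. The wrist camera is an equidistant fisheye: a pixel r from the principal point sees the ray r / f radians off the axis. A picture is of the moment at which its call begins: read the wrist's pose just before it. calibration takes no time and is no camera call; for the wrist camera it gives the pose at the moment of the call.
- close_job(): hands the job in; it is judged then, once.
The state is a dict: "clock": time; "joint_pos": joint angles; "qvel": joint speeds; "tau": joint torques, N m; "tool_pos": TCP position; "orientation": TCP orientation; "force": force on the tool from outside, world axes, zero at the start; "moment": the same for the moment, N m; "opening": finger opening in m; "gripper_force": force on a finger pad.
Only numpy, scipy, OpenCV 4.12 (cv2) and the standard library are available. Lean on these libraries where they do the work, as an engineer would, in place of code of your own. Each camera call takes 0.05 s, during which the arm holds its last target. There are 200 camera calls.

TASK

Four identical tubs of curd cheese stand on the display step of the cheese counter and one of their lids has not been clipped down. Press with a fingertip on the ends of the lids until you find the one that rocks, then press that lid down in the middle, between its clips, until it is home and flush all round. Leave the tubs standing where they are, pick nothing up and do not disturb the other goods.

Things in the scene. Friction and masses are not known exactly. Their poses are not given: they have to be found in the camera images.
- tub_1: One of four identical rectangular white plastic tubs of curd cheese, loose on the step, 550 g: 94 x 68 mm at the foot, 102 x 80 mm at the flat rim, rim 68 mm up. Origin: centre of the underside; x along its length, y across, z up. Its lid is 118 mm (x) by 86 mm (y), 4 mm thick with a 1 mm raised border; a 22 mm wide clip tab stands out 7 mm in the middle of each long side.
- lid_1_top (a point): Centre of the top of tub_1's lid; axes as the tub's. Clipped down: flush on the rim, this point 72 mm over the tub's underside, firm. Exactly one lid of the four is unclipped: 3 mm high on its two clips, it rocks about its y axis; under 2 N at x = +-50 mm that end drops 3.5 mm (0.07 rad). Pressing the ends does not close the clips; about 18 N down on its centre pushes both home for good.
- tub_2: One of four identical rectangular white plastic tubs of curd cheese, loose on the step, 550 g: 94 x 68 mm at the foot, 102 x 80 mm at the flat rim, rim 68 mm up. Origin: centre of the underside; x along its length, y across, z up. Its lid is 118 mm (x) by 86 mm (y), 4 mm thick with a 1 mm raised border; a 22 mm wide clip tab stands out 7 mm in the middle of each long side.
- lid_2_top (a point): Centre of the top of tub_2's lid; axes as the tub's. Clipped down: flush on the rim, this point 72 mm over the tub's underside, firm. Exactly one lid of the four is unclipped: 3 mm high on its two clips, it rocks about its y axis; under 2 N at x = +-50 mm that end drops 3.5 mm (0.07 rad). Pressing the ends does not close the clips; about 18 N down on its centre pushes both home for good.
- tub_3: One of four identical rectangular white plastic tubs of curd cheese, loose on the step, 550 g: 94 x 68 mm at the foot, 102 x 80 mm at the flat rim, rim 68 mm up. Origin: centre of the underside; x along its length, y across, z up. Its lid is 118 mm (x) by 86 mm (y), 4 mm thick with a 1 mm raised border; a 22 mm wide clip tab stands out 7 mm in the middle of each long side.
- lid_3_top (a point): Centre of the top of tub_3's lid; axes as the tub's. Clipped down: flush on the rim, this point 72 mm over the tub's underside, firm. Exactly one lid of the four is unclipped: 3 mm high on its two clips, it rocks about its y axis; under 2 N at x = +-50 mm that end drops 3.5 mm (0.07 rad). Pressing the ends does not close the clips; about 18 N down on its centre pushes both home for good.
- tub_4: One of four identical rectangular white plastic tubs of curd cheese, loose on the step, 550 g: 94 x 68 mm at the foot, 102 x 80 mm at the flat rim, rim 68 mm up. Origin: centre of the underside; x along its length, y across, z up. Its lid is 118 mm (x) by 86 mm (y), 4 mm thick with a 1 mm raised border; a 22 mm wide clip tab stands out 7 mm in the middle of each long side.
- lid_4_top (a point): Centre of the top of tub_4's lid; axes as the tub's. Clipped down: flush on the rim, this point 72 mm over the tub's underside, firm. Exactly one lid of the four is unclipped: 3 mm high on its two clips, it rocks about its y axis; under 2 N at x = +-50 mm that end drops 3.5 mm (0.07 rad). Pressing the ends does not close the clips; about 18 N down on its centre pushes both home for good.
- soft_cheese: Bystander: round soft cheese, 104 mm across, 34 mm high. Origin: centre of its underside.
- wedge: Bystander: wedge of cheese, 115 mm long, 54 mm high. Origin: centre of its underside.
- jar: Bystander: glass jar, 72 mm across, 98 mm high. Origin: centre of its underside.
- pot_a: Bystander: round white pot with foil cover, 70 mm across, 73 mm high. Origin: centre of its underside.
- pot_b: Bystander: round white pot with foil cover, 70 mm across, 73 mm high. Origin: centre of its underside.
- knife: Bystander: cheese knife lying flat, 190 mm long, 16 mm high. Origin: centre of its underside.
- ticket: Bystander: price ticket (blank card) in a black foot, 64 mm wide, 55 mm high. Origin: centre of its underside.
- step: Flat stainless display step fixed in the counter, 340 x 770 mm, on which the tubs (two by two) and the other goods stand. Its flat top is 15 to 60 mm above the counter, another height each time. Origin: 60 mm below the centre of its top; y along its 770 mm length.
There are look-alikes about, which are no part of the job. Leave any pink look-alike of the tub_4 alone. Leave any purple look-alike of the tub_3 alone.

How it is judged:
By the outcome, as a careful person would: the job done as asked, in the order asked, and still so for the second after the job is handed in, with the robot touching nothing.
It also fails if it takes over 69 s, if anything falls off the work surface, if the arm or the gripper's body presses on something with over 40 N, if the wrist force passes 120 N, or if a joint passes its speed limit or range.

## Working session

There is one attempt and no reset: what is moved stays moved. The work goes in short steps, Python scripts to look and compute and a tool call to move; the robot and the scene stay as the last step left them, time stands still between calls to the robot, and variables do not carry over. Pictures are saved under pics/ and viewed, at most 10 in all, crops included, and the job is handed in when it is done.

Besides the shell and the picture viewer there is one more tool, called after ">>>" as a command line: name --argument value ..., lists and objects as JSON in quotes. step_arm: Moves the arm, as the interface text tells. Its arguments: {"type":"object","properties":{"steps":{"type":"array","items":{"type":"array","items":{"type":"array","items":{"type":"number","minimum":-1,"maximum":1}}}},"jaw":{"type":"number"}},"required":["steps"]}

```bash
mkdir -p pics; python3 - <<'E'
from plant import *
import cv2,numpy as np
o=get_obs();print(o)
for n in("scene","side"):
    p,d=snapshot(n);cv2.imwrite(f"pics/{n}0.png",p[:,:,::-1]);np.savez(f"{n}0.npz",p=p,d=d,**calibration(n));print(calibration(n))
E
```

```text
{'clock': 0.0, 'joint_pos': array([-5.49392845e+01,  2.05913574e+01,  6.35162434e-01, -2.11031821e-02,
       -7.01343392e+01, -1.65082456e+01]), 'qvel': array([ 0.02290892, -0.04254983,  0.03020692, -0.02794372,  0.01550932,
        0.10289412]), 'tau': array([ 1.39874439e-03, -5.82722354e+01,  2.93060035e+01,  6.99756235e+00,
        7.08594176e-03, -2.12913192e-04]), 'tool_pos': array([ 0.21461741, -0.63947517,  0.22563101]), 'orientation': array([ 1.79907560e+02, -6.70759058e-03, -1.61454712e+02]), 'force': array([-0.18759142, -0.27547791, -0.80394114]), 'moment': array([ 0.02310134,  0.00979898, -0.03119364]), 'gripper_force': 0.0, 'opening': 0.08772101215185496}
{'mtx': array([[492.37485665,   0.        , 320.8454499 ],
       [  0.        , 492.37485665, 244.42836161],
       [  0.        ,   0.        ,   1.        ]]), 'rvec': array([ 2.26402533,  1.40150971, -0.38187604]), 'tvec': array([-0.2577847 , -0.30399918,  1.52378994])}
{'mtx': array([[578.87380291,   0.        , 310.67008466],
       [  0.        , 578.87380291, 245.55086315],
       [  0.        ,   0.        ,   1.        ]]), 'rvec': array([ 2.16387213, -0.48255542,  0.23607801]), 'tvec': array([-0.42905044,  0.19058002,  1.60717953])}
```

View pics/scene0.png

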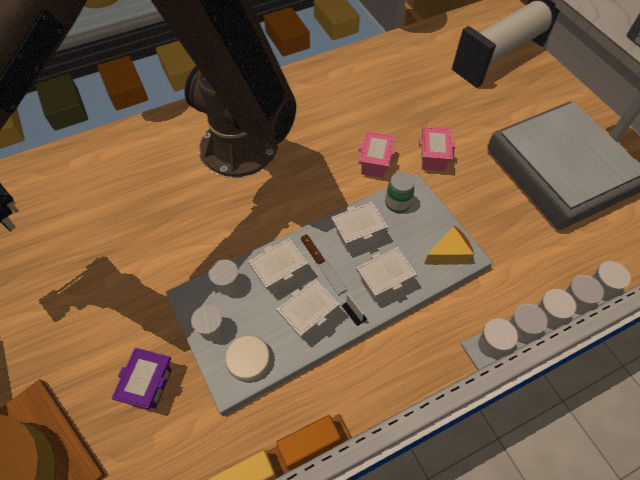

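View pics/side0.png

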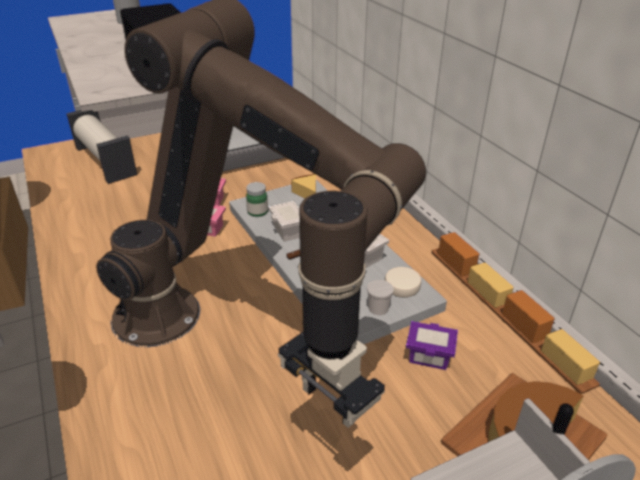

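The scene view shows four white-lidded tubs at about (279,262), (309,306), (360,222) and (386,270). The look-alikes are pink at (377,152) and (437,147) and purple at (142,378), all off the step. The round pots are at (223,272) and (207,320). I'll measure the lids next.

```bash
cat > h.py <<'E'
import numpy as np,cv2
def cloud(f):
    z=np.load(f);d=z['d'];K=z['mtx'];R=cv2.Rodrigues(z['rvec'])[0]
    v,u=np.mgrid[:480,:640]
    P=np.stack([(u-K[0,2])/K[0,0]*d,(v-K[1,2])/K[1,1]*d,d],-1)-z['tvec'].ravel()
    P=P@R;P[d==0]=np.nan
    return P,z['p']
E
python3 - <<'E'
from h import *
P,p=cloud('scene0.npz')
for u,v in((200,290),(330,240),(440,220),(240,395),(300,350),(340,170),(60,250)):print('bg',u,v,np.nanmedian(P[v-3:v+4,u-3:u+4],(0,1)).round(4))
roi=np.zeros((480,640),bool);roi[170:420,160:500]=1
stp=np.nanmedian([np.nanmedian(P[v-3:v+4,u-3:u+4,2]) for u,v in((200,290),(440,220),(240,395),(300,350))])
h=P[...,2]-stp
m=(roi&(h>0.060)&(h<0.085)).astype(np.uint8)
n,l,s,c=cv2.connectedComponentsWithStats(m)
for i in range(1,n):
    if s[i,4]<150:continue
    q=P[l==i];r=cv2.minAreaRect((q[:,:2]*1000).astype(np.float32))
    A=np.c_[q[:,:2]-q[:,:2].mean(0),np.ones(len(q))];co=np.linalg.lstsq(A,q[:,2],rcond=None)[0]
    print(c[i].round(),s[i,4],'rect',np.round(r[0],1),np.round(r[1],1),round(r[2],1),'h mm',(np.nanmedian(h[l==i])*1000).round(2),co.round(4))
print('step',stp)
E
```

```text
bg 200 290 [ 0.4342 -0.2667  0.0381]
bg 330 240 [0.4484 0.0916 0.0378]
bg 440 220 [0.5259 0.3885 0.0381]
bg 240 395 [ 0.7204 -0.273   0.0378]
bg 300 350 [ 0.6864 -0.1085  0.0379]
bg 340 170 [ 0.2232  0.2409 -0.0013]
bg 60 250 [ 0.1284 -0.5683 -0.0011]
[399. 194.] 198 rect [434.4 303.4] [70.5 48. ] 47.6 h mm 71.17 [-0.0161  0.027   0.1094]
[359. 223.] 1485 rect [471.9 160.7] [119.7 105.4] 88.5 h mm 72.01 [-0.0133  0.0092  0.1097]
[277. 263.] 1694 rect [486.3 -71.6] [105.1 118.8] 8.1 h mm 72.05 [-0.0133  0.0011  0.1098]
[386. 272.] 1745 rect [623.3 151.7] [104.2 119.8] 1.9 h mm 72.08 [-0.0092  0.0035  0.1098]
[223. 273.] 617 rect [ 453.3 -200.7] [68.6 68. ] 55.1 h mm 72.51 [-0.0137 -0.0043  0.1103]
[308. 308.] 1956 rect [624. -57.] [103.8 118.9] 14.8 h mm 75.12 [-0.0146  0.0038  0.1128]
[206. 319.] 720 rect [ 548.3 -276.4] [69.  68.7] 39.2 h mm 72.57 [-0.0083  0.0026  0.1105]
step 0.03799694526793325
```

```bash
python3 - <<'E'
import cv2
p=cv2.imread('pics/scene0.png')[165:415,160:500]
cv2.imwrite('pics/crop0.png',cv2.resize(p,(800,588),interpolation=cv2.INTER_CUBIC))
E
```

```text
(no output)
```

View pics/crop0.png

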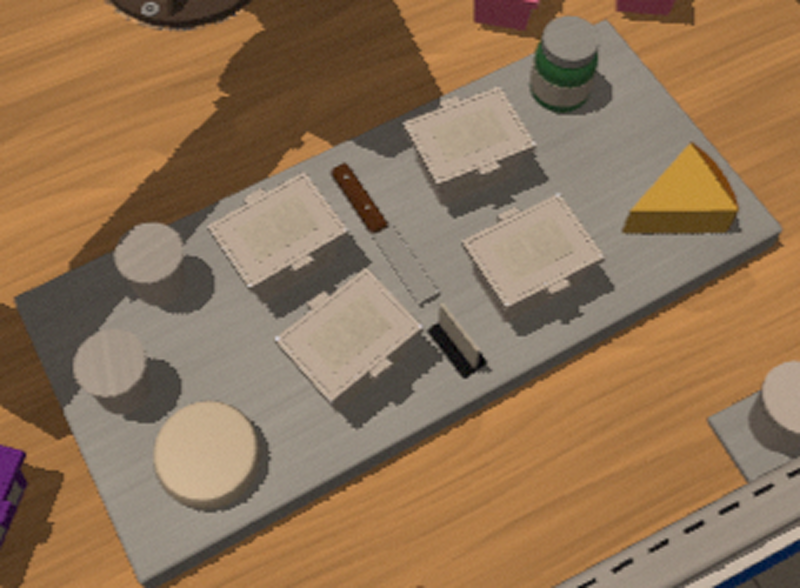

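The lid at pixel (308,308), world (0.624, -0.057), stands 75.1 mm over the step and the other three stand at 72.0 to 72.1 mm. That makes it the likely unclipped one, and the press test has to confirm it. Next I'll plan the approach to its -y end with the fingers shut.

```bash
cat > go.py <<'E'
import numpy as np,sys
from scipy.spatial.transform import Rotation as Ro
from plant import get_obs
def go(T,yaw):
    """print the tool-axis scaled shifts (per call) to the world target; turn first calls"""
    o=get_obs();p=o['tool_pos'];R=Ro.from_euler('xyz',o['orientation'],degrees=True)
    for i in range(12):
        e=R.inv().apply(np.array(T)-p)*10
        w=(R.inv()*Ro.from_euler('xyz',[180,0,yaw],degrees=True)).as_rotvec()/.5
        if np.abs(e).max()<.01 and np.abs(w).max()<.02:break
        s=np.round(e/max(1,np.abs(e).max()),2);w=np.round(w/max(1,np.abs(w).max()),2)
        print(s,w);p=p+R.apply(s*.1);R=R*Ro.from_rotvec(w*.5)
E
python3 -c "
from go import *
go([.6355,-.1005,.145],-75.2)"
```

```text
[-1.    0.66  0.14] [ 0.  0. -1.]
[-1.    0.08  0.12] [ 0.  0. -1.]
[-1.   -0.44  0.13] [ 0.  0. -1.]
[-0.77 -1.    0.15] [ 0.    0.   -0.01]
[-0.76 -1.    0.15] [ 0.  0. -0.]
[-0.62 -0.82  0.12] [ 0.  0. -0.]
```

>>> step_arm --steps '[[[-1, 0.66, 0, 0, 0, -1], [-1, 0.66, 0, 0, 0, -1], [-1, 0.66, 0, 0, 0, -1], [-1, 0.66, 0, 0, 0, -1], [-1, 0.66, 0, 0, 0, -1]]]' --jaw 255

```text
clock: 0.6
tool_pos: [0.2891, -0.5448, 0.2265]
orientation: [180.0, 0.0, -132.7]
force: [0.3, 0.1, -0.7]
opening: 0.053
gripper_force: 0.0
```

>>> step_arm --steps '[[[-1, 0.08, 0, 0, 0, -1], [-1, 0.08, 0, 0, 0, -1], [-1, 0.08, 0, 0, 0, -1], [-1, 0.08, 0, 0, 0, -1], [-1, 0.08, 0, 0, 0, -1]]]'

```text
clock: 1.1
tool_pos: [0.3506, -0.4667, 0.2263]
orientation: [180.0, 0.0, -104.2]
force: [0.1, 0.1, 0.6]
opening: 0.0136
gripper_force: 0.0
```

>>> step_arm --steps '[[[-1, -0.44, 0, 0, 0, -1], [-1, -0.44, 0, 0, 0, -1], [-1, -0.44, 0, 0, 0, -1], [-1, -0.44, 0, 0, 0, -1], [-1, -0.44, 0, 0, 0, -1]]]'

```text
clock: 1.6
tool_pos: [0.4177, -0.3805, 0.2263]
orientation: [180.0, 0.0, -75.6]
force: [-1.0, -0.8, -0.2]
opening: 0.0004
gripper_force: 0.0
```

>>> step_arm --steps '[[[-0.77, -1, 0, 0, 0, 0], [-0.77, -1, 0, 0, 0, 0], [-0.77, -1, 0, 0, 0, 0], [-0.77, -1, 0, 0, 0, 0]]]'

```text
clock: 2.0
tool_pos: [0.4967, -0.2796, 0.2263]
orientation: [180.0, 0.0, -75.7]
force: [-0.1, -0.1, 0.5]
opening: 0.0008
gripper_force: 0.0
```

>>> step_arm --steps '[[[-0.76, -1, 0, 0, 0, 0], [-0.76, -1, 0, 0, 0, 0], [-0.76, -1, 0, 0, 0, 0], [-0.76, -1, 0, 0, 0, 0]]]'

```text
clock: 2.4
tool_pos: [0.5745, -0.1812, 0.2259]
orientation: [180.0, 0.0, -75.6]
force: [-0.2, -0.9, 0.4]
opening: 0.0004
gripper_force: 0.0
```

```bash
python3 -c "
from go import *
go([.6355,-.1005,.145],-75.2);print(get_obs())"
```

```text
[-0.63 -0.79  0.81] [ 0.    0.   -0.01]
{'clock': 2.4, 'joint_pos': array([ 1.06070384e+00,  1.38144048e+01, -8.90745472e+00, -5.51495789e-03,
       -6.73129541e+01,  1.33150205e+01]), 'qvel': array([-2.38738692, -1.13679551, -1.53244239,  0.09918906, -0.43116504,
        2.39498106]), 'tau': array([  1.40238974, -48.0874908 ,  29.52045143,   6.86522081,
         0.13483187,  -0.38995335]), 'tool_pos': array([ 0.57448422, -0.18116278,  0.22587113]), 'orientation': array([ 1.79967294e+02,  1.29679788e-02, -7.56264080e+01]), 'force': array([-0.21639292, -0.93958588,  0.35545798]), 'moment': array([ 0.0358695 ,  0.16455428, -0.01191449]), 'gripper_force': 0.0, 'opening': 0.0003919914632969727}
```

>>> step_arm --steps '[[[-0.63, -0.79, 0.3, 0, 0, 0], [-0.63, -0.79, 0.6, 0, 0, 0], [-0.63, -0.79, 0.8, 0, 0, 0], [-0.63, -0.79, 0.8, 0, 0, 0], [-0.63, -0.79, 0.8, 0, 0, 0], [-0.63, -0.79, 0.8, 0, 0, 0]]]'

```text
clock: 3.0
tool_pos: [0.6341, -0.1031, 0.1483]
orientation: [-179.9, -0.0, -75.6]
force: [0.7, -0.1, 0.9]
opening: 0.0004
gripper_force: 0.0
```

```bash
python3 - <<'E'
from plant import *
import cv2
print(get_obs()['tool_pos'],get_obs()['force'])
p,d=snapshot("wrist");cv2.imwrite("pics/wrist1.png",p[:,:,::-1])
E
```

```text
[ 0.63413253 -0.10314226  0.14825757] [ 0.67481083 -0.13938383  0.90094936]
```

View pics/wrist1.png

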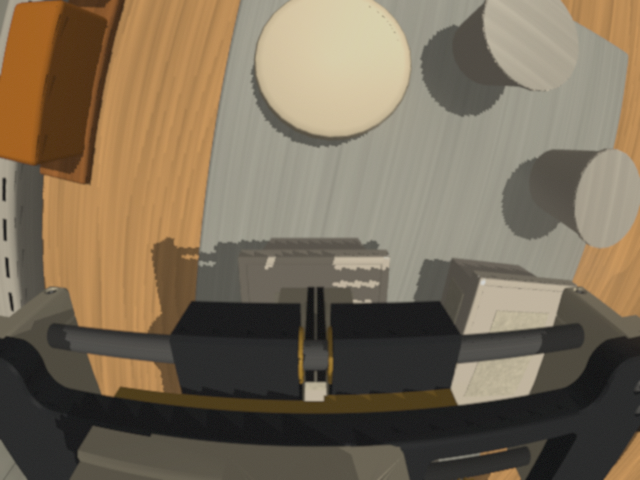

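The wrist view shows the shut fingertip at about (315,290), centred over the near end of the lid, whose edges run from x=240 to x=388. Nothing is in the way, so I'm descending.

>>> step_arm --steps '[[[0, 0, 0.15, 0, 0, 0], [0, 0, 0.27, 0, 0, 0], [0, 0, 0.27, 0, 0, 0], [0, 0, 0.27, 0, 0, 0], [0, 0, 0.27, 0, 0, 0]]]'

```text
clock: 3.55
tool_pos: [0.6342, -0.1017, 0.1204]
orientation: [-179.9, -0.0, -75.5]
force: [-0.2, 0.4, 1.1]
opening: 0.0003
gripper_force: 0.0
```

>>> step_arm --steps '[[[0, 0, 0.02, 0, 0, 0], [0, 0, 0.02, 0, 0, 0], [0, 0, 0.02, 0, 0, 0]]]'

```text
clock: 3.85
tool_pos: [0.6338, -0.1015, 0.1177]
orientation: [-180.0, -0.0, -75.5]
force: [0.1, -0.6, -0.1]
opening: 0.0007
gripper_force: 0.0
```

>>> step_arm --steps '[[[0, 0, 0.02, 0, 0, 0], [0, 0, 0.02, 0, 0, 0], [0, 0, 0.02, 0, 0, 0]]]'

```text
clock: 4.15
tool_pos: [0.6337, -0.1015, 0.1155]
orientation: [180.0, 0.0, -75.5]
force: [0.6, 0.4, 0.4]
opening: 0.0002
gripper_force: 0.0
```

>>> step_arm --steps '[[[0, 0, 0.01, 0, 0, 0], [0, 0, 0.01, 0, 0, 0], [0, 0, 0.01, 0, 0, 0], [0, 0, 0.01, 0, 0, 0]]]'

```text
clock: 4.55
tool_pos: [0.6338, -0.1016, 0.1146]
orientation: [180.0, -0.0, -75.5]
force: [0.4, -0.5, -0.4]
opening: 0.0008
gripper_force: 0.0
```

>>> step_arm --steps '[[[0, 0, 0.01, 0, 0, 0], [0, 0, 0.01, 0, 0, 0], [0, 0, 0.01, 0, 0, 0], [0, 0, 0.01, 0, 0, 0]]]'

```text
clock: 4.95
tool_pos: [0.6337, -0.1016, 0.1135]
orientation: [180.0, 0.0, -75.5]
force: [0.1, -0.4, 1.0]
opening: 0.0004
gripper_force: 0.0
```

>>> step_arm --steps '[[[0, 0, 0.01, 0, 0, 0], [0, 0, 0.01, 0, 0, 0], [0, 0, 0.01, 0, 0, 0], [0, 0, 0.01, 0, 0, 0]]]'

```text
clock: 5.35
tool_pos: [0.6337, -0.1016, 0.1125]
orientation: [180.0, 0.0, -75.5]
force: [-0.1, 1.2, 1.0]
opening: 0.0008
gripper_force: 0.0
```

>>> step_arm --steps '[[[0, 0, 0.01, 0, 0, 0], [0, 0, 0.01, 0, 0, 0], [0, 0, 0.01, 0, 0, 0], [0, 0, 0.01, 0, 0, 0]]]'

```text
clock: 5.75
tool_pos: [0.6337, -0.1015, 0.1115]
orientation: [180.0, 0.0, -75.5]
force: [1.4, -0.8, -0.2]
opening: 0.0001
gripper_force: 0.0
```

>>> step_arm --steps '[[[0, 0, 0.01, 0, 0, 0], [0, 0, 0.01, 0, 0, 0], [0, 0, 0.01, 0, 0, 0], [0, 0, 0.01, 0, 0, 0]]]'

```text
clock: 6.15
tool_pos: [0.6339, -0.1016, 0.111]
orientation: [-180.0, -0.0, -75.5]
force: [-1.2, 0.1, 5.7]
opening: 0.0005
gripper_force: 2.6
```

>>> step_arm --steps '[[[0, 0, 0.01, 0, 0, 0], [0, 0, 0.01, 0, 0, 0], [0, 0, 0.01, 0, 0, 0], [0, 0, 0.01, 0, 0, 0]]]'

```text
clock: 6.55
tool_pos: [0.634, -0.1016, 0.1108]
orientation: [-180.0, -0.0, -75.5]
force: [-3.8, 1.6, 10.6]
opening: 0.0007
gripper_force: 5.4
```

>>> step_arm --steps '[[[0, 0, 0.01, 0, 0, 0], [0, 0, 0.01, 0, 0, 0], [0, 0, 0.01, 0, 0, 0], [0, 0, 0.01, 0, 0, 0]]]'

```text
clock: 6.95
tool_pos: [0.6341, -0.1017, 0.1107]
orientation: [-179.9, -0.0, -75.5]
force: [-6.1, 1.0, 15.6]
opening: 0.0007
gripper_force: 8.1
```

```bash
cat > lids.py <<'E'
from h import *
from plant import *
def lids(tag):
    p,d=snapshot("scene");cv2.imwrite(f"pics/{tag}.png",p[:,:,::-1]);np.savez(f"{tag}.npz",p=p,d=d,**calibration("scene"))
    P,_=cloud(f"{tag}.npz");f=np.array([np.mean([get_obs()['force'] for _ in range(1)],0)])
    for c,a in(((471.9,160.7),88.5),((486.3,-71.6),98.1),((623.3,151.7),91.9),((624,-57),104.8)):
        a=np.radians(a);q=P.reshape(-1,3);r=(q[:,:2]*1000-c)
        x=r@[np.cos(a),np.sin(a)];y=r@[-np.sin(a),np.cos(a)];z=q[:,2]*1000-38
        m=(abs(x)<57)&(abs(y)<41)&(z>62)&(z<82)
        k=lambda s:(np.median(z[s]).round(1),s.sum())
        print(c,'-x',k(m&(x<-35)),'mid',k(m&(abs(x)<20)),'+x',k(m&(x>35)))
    print(get_obs()['tool_pos'],f)
E
python3 -c "
from lids import *
lids('s1')"
```

```text
(471.9, 160.7) -x (np.float64(71.8), np.int64(142)) mid (np.float64(72.3), np.int64(270)) +x (np.float64(72.1), np.int64(162))
(486.3, -71.6) -x (np.float64(72.5), np.int64(77)) mid (np.float64(nan), np.int64(0)) +x (np.float64(nan), np.int64(0))
(623.3, 151.7) -x (np.float64(72.2), np.int64(286)) mid (np.float64(72.3), np.int64(508)) +x (np.float64(72.3), np.int64(268))
(624, -57) -x (np.float64(71.5), np.int64(10)) mid (np.float64(76.7), np.int64(65)) +x (np.float64(78.7), np.int64(252))
[ 0.63403466 -0.10167183  0.11066167] [[-6.53589292  1.96980353 16.25574865]]
  return _methods._mean(a, axis=axis, dtype=dtype,
  ret = ret.dtype.type(ret / rcount)
```

The lid rocks: its pressed end dropped to about 71.5 mm and the far end rose to 78.7 mm. I'll lift off and move over the centre.

>>> step_arm --steps '[[[0, 0, -0.1, 0, 0, 0], [0, 0, -0.2, 0, 0, 0], [0, 0, -0.2, 0, 0, 0], [0, 0, -0.2, 0, 0, 0]]]'

```text
clock: 7.4
tool_pos: [0.6339, -0.1015, 0.1285]
orientation: [-180.0, 0.0, -75.5]
force: [0.4, -0.4, -0.1]
opening: 0.0005
gripper_force: 0.0
```

```bash
python3 -c "
from go import *
print(get_obs()['tool_pos'],get_obs()['force']);go([.624,-.057,.125],-75.2)"
```

```text
[ 0.63387747 -0.10148737  0.12854075] [ 0.36631923 -0.42637734 -0.10859117]
[-0.46 -0.02  0.04] [-0.    0.   -0.01]
```

>>> step_arm --steps '[[[-0.2, -0.01, 0, 0, 0, 0], [-0.46, -0.02, 0, 0, 0, 0], [-0.46, -0.02, 0, 0, 0, 0], [-0.46, -0.02, 0, 0, 0, 0], [-0.46, -0.02, 0.1, 0, 0, 0], [-0.46, -0.02, 0.1, 0, 0, 0], [-0.46, -0.02, 0.1, 0, 0, 0]]]'

```text
clock: 8.1
tool_pos: [0.6238, -0.0572, 0.1177]
orientation: [179.9, 0.0, -75.5]
force: [-0.4, -0.2, 0.3]
opening: 0.0008
gripper_force: 0.0
```

```bash
python3 -W ignore - <<'E'
from lids import *
lids('s2')
for t in('scene0','s2'):
    P,_=cloud(t+'.npz');q=P.reshape(-1,3)*1000;r=q[:,:2]-(624,-57);a=np.radians(104.8)
    x=r@[np.cos(a),np.sin(a)];y=r@[-np.sin(a),np.cos(a)];z=q[:,2]-38
    m=(abs(x)<70)&(abs(y)<60)&(z>70)&(z<80)
    e=m&(x>30)
    print(t,'x max',np.percentile(x[e],99).round(1),'y at +x end',np.percentile(y[e],[1,99]).round(1),e.sum())
E
```

```text
(471.9, 160.7) -x (np.float64(72.1), np.int64(183)) mid (np.float64(72.3), np.int64(382)) +x (np.float64(72.0), np.int64(231))
(486.3, -71.6) -x (np.float64(71.8), np.int64(276)) mid (np.float64(72.0), np.int64(158)) +x (np.float64(nan), np.int64(0))
(623.3, 151.7) -x (np.float64(72.1), np.int64(277)) mid (np.float64(72.1), np.int64(512)) +x (np.float64(72.3), np.int64(280))
(624, -57) -x (np.float64(71.5), np.int64(327)) mid (np.float64(74.1), np.int64(69)) +x (np.float64(nan), np.int64(0))
[ 0.62405285 -0.05708784  0.11809622] [[0.8158584  0.54459489 0.03934759]]
scene0 x max 58.8 y at +x end [-43.   41.8] 425Traceback (most recent call last):
  File "<stdin>", line 8, in <module>
    return _quantile_unchecked(
        a, q, axis, out, overwrite_input, method, keepdims, weights)
    return _ureduce(a,
                    func=_quantile_ureduce_func,
    ...<5 lines>...
                    overwrite_input=overwrite_input,
                    method=method)
    r = func(a, **kwargs)
    result = _quantile(arr,
                       quantiles=q,
    ...<2 lines>...
                       out=out,
                       weights=wgt)
    slices_having_nans = np.isnan(arr[-1, ...])
                                  ~~~^^^^^^^^^
IndexError: index -1 is out of bounds for axis 0 with size 0
```

>>> step_arm --steps '[[[0, 0, 0.01, 0, 0, 0], [0, 0, 0.02, 0, 0, 0], [0, 0, 0.03, 0, 0, 0], [0, 0, 0.04, 0, 0, 0], [0, 0, 0.05, 0, 0, 0], [0, 0, 0.06, 0, 0, 0], [0, 0, 0.06, 0, 0, 0], [0, 0, 0.06, 0, 0, 0]]]'

```text
clock: 8.95
tool_pos: [0.6243, -0.0563, 0.1139]
orientation: [-180.0, -0.0, -75.5]
force: [-4.1, 1.4, 8.3]
opening: 0.0008
gripper_force: 4.5
```

>>> step_arm --steps '[[[0, 0, 0.005, 0, 0, 0], [0, 0, 0.01, 0, 0, 0], [0, 0, 0.015, 0, 0, 0], [0, 0, 0.02, 0, 0, 0], [0, 0, 0.02, 0, 0, 0], [0, 0, 0.02, 0, 0, 0]]]'

```text
clock: 9.55
tool_pos: [0.6243, -0.0563, 0.1127]
orientation: [-179.9, -0.0, -75.5]
force: [-5.9, 3.4, 16.2]
opening: 0.0005
gripper_force: 7.4
```

>>> step_arm --steps '[[[0, 0, 0.005, 0, 0, 0], [0, 0, 0.01, 0, 0, 0], [0, 0, 0.015, 0, 0, 0], [0, 0, 0.02, 0, 0, 0], [0, 0, 0.02, 0, 0, 0], [0, 0, 0.02, 0, 0, 0]]]'

```text
clock: 10.15
tool_pos: [0.6243, -0.0563, 0.1108]
orientation: [-179.9, -0.0, -75.5]
force: [-7.3, 2.1, 14.5]
opening: 0.0005
gripper_force: 7.9
```

>>> step_arm --steps '[[[0, 0, 0.005, 0, 0, 0], [0, 0, 0.01, 0, 0, 0], [0, 0, 0.01, 0, 0, 0], [0, 0, 0.01, 0, 0, 0]]]'

```text
clock: 10.55
tool_pos: [0.6243, -0.0564, 0.1108]
orientation: [-179.9, -0.0, -75.4]
force: [-9.1, 3.8, 21.5]
opening: 0.0002
gripper_force: 11.2
```

It dropped 3.1 mm and is now firm at 21 N. I'll press slightly more, then retreat to look.

>>> step_arm --steps '[[[0, 0, 0.01, 0, 0, 0], [0, 0, 0.01, 0, 0, 0], [0, 0, 0.01, 0, 0, 0], [0, 0, 0, 0, 0, 0], [0, 0, -0.05, 0, 0, 0], [0, 0, -0.3, 0, 0, 0], [0, 0, -0.7, 0, 0, 0], [0, 0, -1, 0, 0, 0], [0, 0, -1, 0, 0, 0], [0, 0, -1, 0, 0, 0]]]'

```text
clock: 11.55
tool_pos: [0.6245, -0.0564, 0.2082]
orientation: [-179.9, 0.0, -75.5]
force: [-0.2, -0.5, -0.8]
opening: 0.0006
gripper_force: 0.0
```

>>> step_arm --steps '[[[1, 0.3, -0.3, 0, 0, 0], [1, 0.3, -0.3, 0, 0, 0], [1, 0.3, -0.3, 0, 0, 0], [1, 0.3, -0.3, 0, 0, 0]]]'

```text
clock: 11.95
tool_pos: [0.6196, -0.1625, 0.2365]
orientation: [179.9, 0.0, -75.7]
force: [-0.9, 0.4, -0.0]
opening: 0.0004
gripper_force: 0.0
```

>>> step_arm --steps '[[[1, 0.3, 0, 0, 0, 0], [1, 0.3, 0, 0, 0, 0], [1, 0.3, 0, 0, 0, 0], [1, 0.3, 0, 0, 0, 0]]]'

```text
clock: 12.35
tool_pos: [0.6155, -0.2655, 0.2356]
orientation: [179.9, 0.1, -75.6]
force: [-0.2, 1.2, -0.5]
opening: 0.0006
gripper_force: 0.0
```

>>> step_arm --steps '[[[1, 0.5, 0, 0, 0, 0], [1, 0.5, 0, 0, 0, 0], [1, 0.5, 0, 0, 0, 0], [1, 0.5, 0, 0, 0, 0], [1, 0.5, 0, 0, 0, 0]]]'

```text
clock: 12.85
tool_pos: [0.5931, -0.373, 0.2369]
orientation: [180.0, 0.0, -75.5]
force: [0.5, 1.0, 0.4]
opening: 0.0006
gripper_force: 0.0
```

```bash
python3 -W ignore - <<'E'
from lids import *
lids('s3')
for t in('scene0','s3'):
    P,_=cloud(t+'.npz');q=P.reshape(-1,3)*1000;r=q[:,:2]-(624,-57)
    m=(abs(r)<80).all(1)&(q[:,2]>104)&(q[:,2]<120)
    print(t,cv2.minAreaRect(q[m,:2].astype(np.float32)))
E
```

```text
(471.9, 160.7) -x (np.float64(72.1), np.int64(241)) mid (np.float64(72.2), np.int64(432)) +x (np.float64(72.3), np.int64(232))
(486.3, -71.6) -x (np.float64(72.0), np.int64(291)) mid (np.float64(72.3), np.int64(502)) +x (np.float64(72.2), np.int64(260))
(623.3, 151.7) -x (np.float64(72.1), np.int64(284)) mid (np.float64(72.3), np.int64(499)) +x (np.float64(72.1), np.int64(274))
(624, -57) -x (np.float64(72.1), np.int64(329)) mid (np.float64(72.3), np.int64(573)) +x (np.float64(72.2), np.int64(302))
[ 0.59332646 -0.37267489  0.23722963] [[ 0.05958379 -0.1918087   0.52739734]]
scene0 ((623.970458984375, -56.99119567871094), (103.8422622680664, 118.91230773925781), 14.83576488494873)
s3 ((623.538818359375, -57.30305480957031), (105.11653137207031, 119.27095794677734), 15.02472972869873)
```

View pics/s3.png

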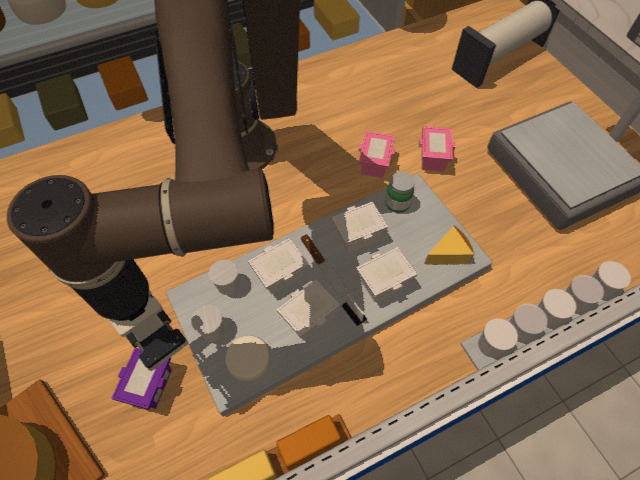

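The picture shows everything standing where it was. The pressed lid at (308,308) now reads 72.1 to 72.3 mm all over, level with the others, and its tub hasn't moved. The arm is clear, so I'm handing in.

```bash
python3 -c "
from plant import *
print(close_job())"
```

```text
the job is handed in; nothing more can be done
None
```

I found the unclipped lid on the tub at about (0.624, -0.057), confirmed that it rocked under an end press, and pressed its centre until it was home and level with the other three; depth had already singled it out as 3 mm high, so I did not press the others. The tubs stand where they were, nothing else was disturbed, and the job is handed in.

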